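Dock the tool caddy and hold its telescoping handle at full height

TASK

Push the grey tool caddy along the rollers until it is fully home against the end plate of the bay, handle still down and its button not yet pressed. Then squeeze the release button in the handle's grip and, keeping it squeezed, pull the handle straight up past its first stop to the second, fully extended stop. Finish while still holding it there, button squeezed and caddy still home in the bay; leave the other things on the bench alone.

Things in the scene. Friction and masses are not known exactly. Their poses are not given: they have to be found in the camera images.
- caddy: Open grey tool caddy on a roller row: tray 104 (x) x 200 (y) x 70 mm tall on a 126 x 200 x 8 mm base plate with edges sticking out 11 mm; about 0.9 kg with its handle. Origin: centre of the underside; y along the row, z up; the bay is on its -y side. Two 22 mm square tubes at y = +-45 mm, 120 mm tall, carry the telescoping handle, which spans the middle 120 mm of the tray's length.
- caddy_push (a point): Middle of the outer face of the caddy's flat +y end wall, 40 mm above the caddy's underside (the wall goes up to 70 mm): push here, along the caddy's -y. Axes as the caddy's. Pushing takes about 2 N.
- bay (a point): Where the caddy's origin lies when fully home against the bay's end plate: on the roller tops, 45 mm above the bench. y: along the row, out of the bay towards its open infeed end; x: across; z up. The fixed row is 152 mm wide, from y = -110 to +320. Side rails (3 mm play) rise 11 mm above the rollers, 20 in the bay, where lips over the base plate's edges (3 mm play) stop the caddy lifting. End plate: 50 mm.
- grip (a point): Centre of the handle's black grip bar, 28 (x) x 120 (y) x 24 mm tall, axes as the caddy's; 138 mm above the caddy's underside when down, with 56 mm free under it to the tray's rim and 68 mm between the tubes. A grey release button sticks out 7 mm from the middle of its +x side. Take the bar's middle from above, fingers closing along x (35 mm over bar and button, 28 pressed).
- pull_handle (a joint): Height of the telescoping handle, in m: 0 down, 0.045 first stop, 0.090 second stop, fully extended, a hard stop. It latches at each of the three unless the button is pressed (1.5 mm of play). Unlatched it moves freely (0.5 N of friction, 0.15 kg) while the button is pressed; let go, it stays or sinks to the next stop down and latches.
- release (a joint): Release button, in m: 0 out, 0.007 pressed flush with the grip's side. 44 mm long (y), 16 mm tall, moves along the caddy's -x, springs back (2 N at first, 6 N fully pressed), frees the latch beyond 0.0045. Gripping the bar across button and opposite face with 20 N or more presses it fully.
- jug: Bystander, to be left alone: white plastic jug, 110 mm wide, 200 tall mm; origin at its underside.
- screwdriver: Bystander, to be left alone: screwdriver lying on the bench, 170 long mm; origin at its underside.
- wrench: Bystander, to be left alone: wrench lying on the bench, 150 long mm; origin at its underside.
- screw_box: Bystander, to be left alone: cardboard box 60 x 90 x 40 mm; origin at its underside.
- tape: Bystander, to be left alone: flat grey reel, 84 across, 24 tall mm; origin at its underside.
- can: Bystander, to be left alone: upright can, 66 across, 120 tall mm; origin at its underside.
- cups: Bystander, to be left alone: upright stack of paper cups, 87 across, 150 tall mm; origin at its underside.
Not all that is in view belongs to the job. What is shaped like the caddy but green or pink is not meant.

How it is judged:
By the outcome, as a careful person would: the job done as asked, in the order asked, and still so for the second after the job is handed in, while the arm keeps its last pose, push and grip.
It also fails if it takes over 45 s, if anything falls off the work surface, if the arm or the gripper's body presses on something with over 40 N, if the wrist force passes 120 N, or if a joint passes its speed limit or range.

ROBOT

A 6-joint arm with a two-finger parallel gripper is mounted at the origin on the work surface. World frame = base frame: x ahead of the robot, y to its left, z up, the work surface at z = 0. Lengths are in m, angles in rad, forces in N, time in s.
With the tool pointing down it reaches from about 0.35 to 0.775 m from the base axis. Payload 7.3 kg.
Tool frame: the origin (TCP) lies at the centre of the arm's flange, where the gripper is bolted on; the fingertips stand 178 mm ahead of it and the grasp point (between the pads) lies 159 mm ahead of it; z points along the fingers, y is the line along which they close (so a half turn about z gives the same grasp; the last joint's range is limited). The gripper opens to 92 mm and grips with 3 to 60 N. Pads are 19 mm wide; open, the fingers measure 130 mm over their backs; the gripper's body (75 mm by 190 mm) begins 47 mm behind the grasp point.
Start: joints at [1.122, 0.342, 1.524, -0, 1.275, -0.146], TCP at [0.157, 0.501, 0.405] pointing down, gripper open.
Joint ranges: [-2.53, 2.53], [-0.77, 2.02], [0.04, 2.7], [-1, 4.14], [0.28, 2.66], [-3.11, 3.11]. Speed limits (rad/s): [2.57, 2.57, 3.14, 3.14, 3.14, 3.14].

INTERFACE

Orientations are given as [roll, pitch, yaw] about the fixed x, y, z axes, in that order (R = Rz(yaw) Ry(pitch) Rx(roll)).
In Python, from cell import telemetry, vision, ticket gives the robot as it stands.
- The arm moves only by the shell command python3 -m crank 'ROWS' [FORCE]. ROWS is JSON, a list of rows, each a list of 5 numbers: the gripper command: -1 is shut, 1 is fully open, values between are in proportion, then the shift along the tool's x, y, z in mm, then the turn about the tool's z in rad. In form: [[fingers, dx, dy, dz, roll], ...]. A call has 1 to 12 rows; each row is the pose to reach, as a shift and turn from the pose commanded when the call began, along the tool's axes at that moment; what a row does not reach only later rows make up. A row lasts 1/12 s, in which the tool goes at most 41.7 mm and 7.16 degrees, less where a joint would pass 70% of its speed; a pose out of reach is approached as far as the arm can. A call with a gripper value outside its range is refused whole. The fingers move at their own pace and stop on an object; FORCE is the grip in N (left out, the last holds). Time passes only in rows, so rows that repeat a pose let the fingers close. It gives the time, the measured TCP pose, the force, the opening and the grip force at its end, in the units of the state.
- telemetry.observe(): the state, without advancing time (a new reading comes with each control period).
- vision.read_camera(name): name is "scene" or "top"; returns (picture, depth): 480x640x3 uint8, red, green, blue; 480x640 float32, m along the optical axis (not along the pixel's ray), 0 where there is no reading.
- vision.get_calibration(name): a dict with "camera_matrix" (3x3 intrinsics, pixels), "dist" ([k1, k2, p1, p2, k3] as OpenCV has them; the pictures are not rectified), "rvec" (rotation vector, rad) and "tvec" (3), from world to camera coordinates, as OpenCV has them. Camera axes: x right, y down, z forward; pixel columns grow to the right and rows downward; lengths in m; the calibration is good to about 2 mm. A picture is of the moment at which its call begins. get_calibration takes no time and is no camera call.
- ticket.hand_in(): hands the job in; it is judged then, once.
The state is a dict: "time": time; "qpos": joint angles; "qvel": joint speeds; "joint_efforts": joint torques, N m; "tool_pos": TCP position; "tool_rot": TCP orientation; "contact_force": force on the tool from outside, world axes, zero at the start; "torque": the same for the moment, N m; "opening": finger opening in m; "grip_force": force on a finger pad.
Only numpy, scipy, OpenCV 4.12 (cv2) and the standard library are available. Lean on these libraries where they do the work, as an engineer would, in place of code of your own. Each camera call takes 0.05 s, during which the arm holds its last target. There are 200 camera calls.

## Working session

There is one attempt and no reset: what is moved stays moved. The work goes in short steps, Python scripts to look and compute and a shell command to move; the robot and the scene stay as the last step left them, time stands still between calls to the robot, and variables do not carry over. Pictures are saved under pics/ and viewed, at most 10 in all, crops included, and the job is handed in when it is done.

```bash
mkdir -p pics; cat > h.py <<'E'
import numpy as np, cv2
from cell import telemetry, vision
def grab(n):
    p,d=vision.read_camera(n); c=vision.get_calibration(n); np.savez(''+n+'.npz',p=p,d=d); return p,d,c
def load(n):
    z=np.load(''+n+'.npz'); return z['p'],z['d'],vision.get_calibration(n)
def rays(c,uv):
    K=np.array(c['camera_matrix'],float);D=np.array(c['dist'],float)
    n=cv2.undistortPoints(np.array(uv,float).reshape(-1,1,2),K,D).reshape(-1,2)
    R=cv2.Rodrigues(np.array(c['rvec'],float))[0];t=np.array(c['tvec'],float).ravel()
    return n,R,t
def plane(c,uv,z):
    n,R,t=rays(c,uv);d=np.c_[n,np.ones(len(n))]@R;o=-R.T@t
    return o+d*((z-o[2])/d[:,2])[:,None]
def pts(c,uv,dep):
    n,R,t=rays(c,uv);return (np.c_[n,np.ones(len(n))]*np.array(dep)[:,None]-t)@R
def cloud(c,d):
    v,u=np.mgrid[0:480,0:640];return pts(c,np.c_[u.ravel(),v.ravel()],d.ravel()).reshape(480,640,3)
E
python3 - <<'E'
from h import *
for n in('scene','top'):
    p,d,c=grab(n);cv2.imwrite(f'pics/{n}0.png',p[:,:,::-1]); print(n,c['rvec'],c['tvec'],(d>0).mean())
print(telemetry.observe())
E
```

```text
scene [ 0.83579802  2.6718074  -0.92226106] [ 0.37521921 -0.14082348  1.40557042] 0.9960319010416666
top [ 2.0887068  -2.13939285  0.19334095] [0.02314086 0.50335185 1.20424566] 0.9961328125
{'time': 0.1, 'qpos': array([ 1.12198851e+00,  3.42649907e-01,  1.52490719e+00,  1.96459823e-05,
        1.27541925e+00, -1.46009811e-01]), 'qvel': array([-0.00159504, -0.00176075, -0.00273523,  0.00211357,  0.00064103,
        0.00077497]), 'joint_efforts': array([ 2.90104872e-03, -4.32003808e+01, -2.44694084e+01,  7.20033492e-02,
        5.25138946e-02, -2.58275441e-05]), 'tool_pos': array([0.15647989, 0.50101333, 0.40412092]), 'tool_rot': array([-3.14022642e+00, -2.19902990e-04,  2.83878876e+00]), 'contact_force': array([-0.04808098,  0.2000288 , -1.2793362 ]), 'torque': array([-0.00744647, -0.02599982,  0.02072795]), 'grip_force': 0.0, 'opening': 0.09176397022216684}
```

View pics/scene0.png

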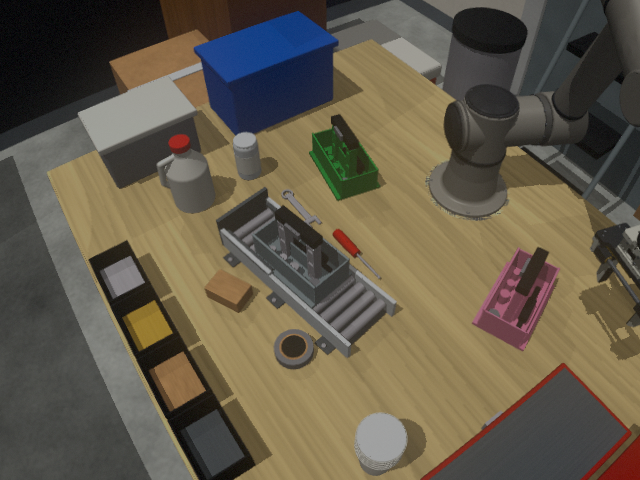

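View pics/top0.png

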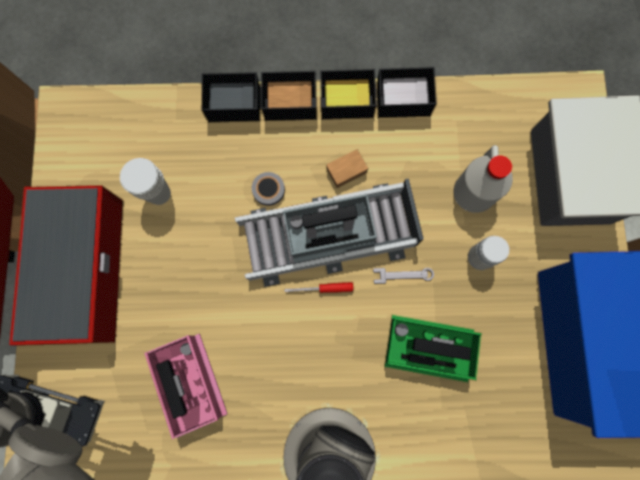

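The scene view shows the grey caddy at about (300,250) on the rollers, with the end plate at the upper left (245,210) and the open end at (370,320). In the top view the caddy is at (328,228), the end plate at (412,212) and the infeed at (245,245). The row therefore runs roughly along world y, with the bay at -y.

```bash
python3 - <<'E'
from h import *
def box(q): 
    (c,s,a)=cv2.minAreaRect((q*1000).astype(np.float32));return np.round(c,1),np.round(s,1),round(a,2)
for n,roi in(('top',(235,425,175,290)),('scene',(215,400,185,355))):
    p,d,c=load(n);P=cloud(c,d);u0,u1,v0,v1=roi
    m=np.zeros((480,640),bool);m[v0:v1,u0:u1]=1;m&=d>0
    dark=p.max(2)<60
    z=P[...,2]
    k=m&(z>.175)&(z<.215); print(n,'grip',k.sum(),np.median(z[k]),box(P[k][:,:2]))
    for lo,hi in((.105,.13),(.082,.1),(.045,.06),(.06,.08)):
        k=m&(z>lo)&(z<hi); print(lo,hi,k.sum(),np.round(np.median(P[k],0),3), box(P[k][:,:2]))
    h=np.histogram(z[m],np.arange(0,.22,.01));print(h[0])
    cr=cv2.resize(p[v0-10:v1+10,u0-10:u1+10,::-1],None,fx=3.5,fy=3.5,interpolation=cv2.INTER_CUBIC);cv2.imwrite(f'pics/{n}c.png',cr[:600,:800])
E
```

```text
top grip 843 0.19352351023262565 (array([528.8, -10.9]), array([ 36.5, 119.4]), 10.51)
0.105 0.13 660 [ 0.523 -0.014  0.116] (array([525.6, -11.7]), array([108.1, 200.3]), 9.99)
0.082 0.1 979 [ 0.525 -0.029  0.091] (array([536.3, -65.5]), array([152.1, 309.2]), 9.83)
0.045 0.06 3153 [0.513 0.012 0.053] (array([ 5.432e+02, -2.000e-01]), array([194.7, 427.3]), 10.67)
0.06 0.08 1473 [ 0.507 -0.091  0.065] (array([524.5, -10.4]), array([154.1, 413.9]), 10.6)
[4649  427 1152 1197 2518 2313 1178  295  505  568  197  538   58   19
   17   18    1   38  101  711    0]
scene grip 874 0.19115225382222684 (array([531.8, -10.8]), array([ 37.4, 123.5]), 9.0)
0.105 0.13 767 [0.545 0.028 0.113] (array([528.4, -10.8]), array([109.1, 203.7]), 10.51)
0.082 0.1 1299 [ 0.545 -0.025  0.091] (array([541. , -65.2]), array([151.8, 314.3]), 8.94)
0.045 0.06 2825 [0.563 0.029 0.053] (array([439.7, -20.2]), array([335. , 429.8]), 9.76)
0.06 0.08 1671 [ 0.554 -0.049  0.068] (array([543. , -61.1]), array([153.9, 308.6]), 7.71)
[3635  821 1552 2431 2467 2081  970  701  776  707  412  523   73   67
   74   56   25  112  256  548    0]
```

View pics/topc.png

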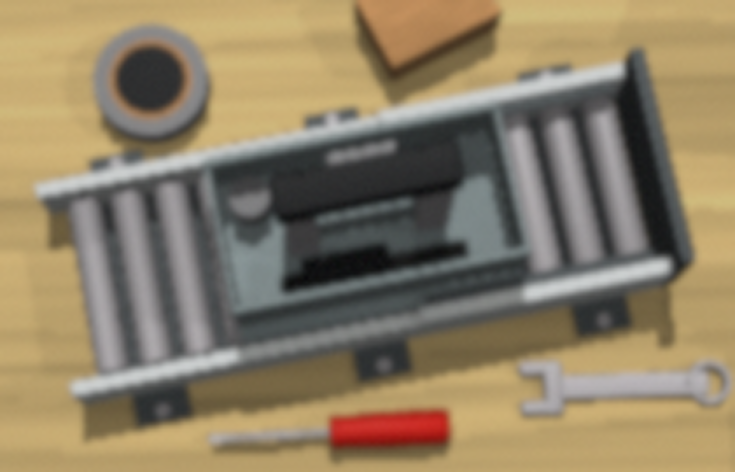

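Tray rim, grip bar and rail fits agree between the two views:

| Quantity | Value |
|---|---|
| Caddy origin | about (0.527, -0.011) |
| Yaw | about 10.2° |
| Grip top height | 0.193 m (0.195 expected) |
| Rim height | 0.115 m |
| Outer face of end plate | about 209 mm from the caddy origin, so about 99 mm of travel |

Next I move above the infeed with the fingers shut.

```bash
python3 -m crank '[[-1,-36,-20,0,0.11],[-1,-73,-41,0,0.22],[-1,-109,-61,0,0.33],[-1,-146,-82,0,0.44],[-1,-182,-102,0,0.55],[-1,-219,-123,0,0.66],[-1,-255,-143,0,0.77],[-1,-291,-164,0,0.88],[-1,-328,-184,0,0.98],[-1,-364,-205,0,1.09],[-1,-401,-225,0,1.09],[-1,-437,-246,0,1.09]]' 30; python3 -m crank '[[-1,0,0,0,0],[-1,0,0,0,0]]'
```

```text
time: 1.1
tool_pos: [0.5, 0.1356, 0.4045]
tool_rot: [-3.141, -0.0, 1.748]
contact_force: [1.0, 0.1, 0.5]
opening: 0.0164
grip_force: 0.0
time: 1.27
tool_pos: [0.5, 0.1357, 0.4039]
tool_rot: [-3.14, -0.0, 1.745]
contact_force: [-1.2, 0.4, -0.7]
opening: 0.0034
grip_force: 0.0
```

```bash
python3 -m crank '[[-1,0,0,30,0],[-1,0,0,60,0],[-1,0,0,90,0],[-1,0,0,120,0],[-1,0,0,140,0],[-1,0,0,154,0],[-1,0,0,154,0],[-1,0,0,154,0]]'
python3 - <<'E'
from h import *
p,d,c=grab('top');cv2.imwrite('pics/t1.png',cv2.resize(p[165:300,215:440,::-1],None,fx=3.5,fy=3.5,interpolation=cv2.INTER_CUBIC))
E
```

```text
time: 1.93
tool_pos: [0.4982, 0.1384, 0.2505]
tool_rot: [-3.14, -0.0, 1.75]
contact_force: [-0.4, 0.2, 0.4]
opening: 0.0006
grip_force: 0.0
```

View pics/t1.png

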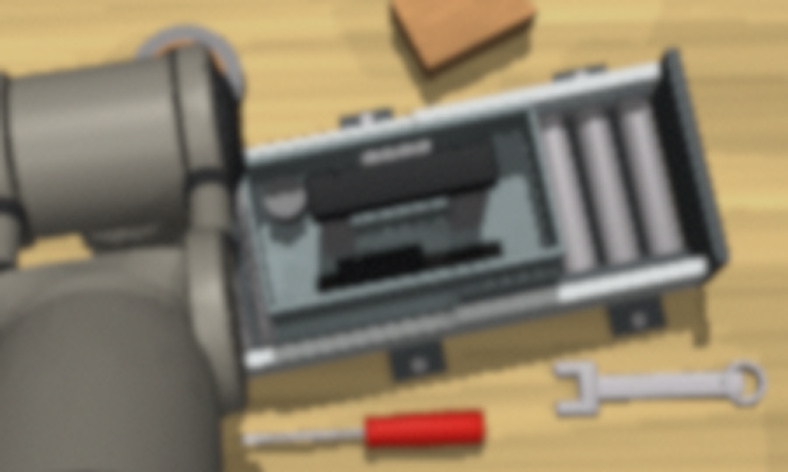

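The tool is behind the caddy's +y wall at the left of the crop (x≈240), clear of the tray and the handle. Now I push.

```bash
python3 -m crank '[[-1,-12,0,0,0],[-1,-24,0,0,0],[-1,-32,0,0,0],[-1,-40,0,0,0],[-1,-48,0,0,0],[-1,-56,0,0,0],[-1,-64,0,0,0],[-1,-72,0,0,0],[-1,-80,0,0,0],[-1,-88,0,0,0],[-1,-96,0,0,0],[-1,-104,0,0,0]]'; python3 -m crank '[[-1,-6,0,0,0],[-1,-11,0,0,0],[-1,-15,0,0,0],[-1,-18,0,0,0],[-1,-21,0,0,0],[-1,-24,0,0,0]]'
```

```text
time: 2.98
tool_pos: [0.5176, 0.0344, 0.2508]
tool_rot: [3.141, -0.0, 1.749]
contact_force: [0.5, 4.2, 3.0]
opening: 0.0007
grip_force: 2.3
time: 3.48
tool_pos: [0.5216, 0.0114, 0.2506]
tool_rot: [-3.141, -0.0, 1.749]
contact_force: [0.8, 2.1, -0.2]
opening: 0.0005
grip_force: 1.5
```

```bash
python3 -m crank '[[-1,-2,0,0,0],[-1,-4,0,0,0],[-1,-6,0,0,0],[-1,-8,0,0,0],[-1,-9,0,0,0],[-1,-10,0,0,0]]'; python3 -m crank '[[-1,-1,0,0,0],[-1,-2,0,0,0],[-1,-3,0,0,0],[-1,-4,0,0,0]]'
```

```text
time: 3.98
tool_pos: [0.5233, 0.0015, 0.2506]
tool_rot: [-3.141, -0.0, 1.749]
contact_force: [0.5, 2.3, -0.7]
opening: 0.0003
grip_force: 1.0
time: 4.32
tool_pos: [0.524, -0.0023, 0.2506]
tool_rot: [-3.141, -0.0, 1.749]
contact_force: [0.5, 1.3, -1.0]
opening: 0.0005
grip_force: 1.2
```

```bash
python3 -m crank '[[-1,-1,0,0,0],[-1,-2,0,0,0],[-1,-3,0,0,0],[-1,-4,0,0,0]]'; python3 -m crank '[[-1,-1,0,0,0],[-1,-2,0,0,0],[-1,-3,0,0,0]]'
python3 - <<'E'
from h import *
p,d,c=grab('scene');cv2.imwrite('pics/s2.png',cv2.resize(p[170:360,200:400,::-1],None,fx=3,fy=3,interpolation=cv2.INTER_CUBIC))
E
```

```text
time: 4.65
tool_pos: [0.5242, -0.0034, 0.2507]
tool_rot: [-3.141, -0.006, 1.748]
contact_force: [-0.6, 27.3, 3.5]
opening: 0.0004
grip_force: 13.2
time: 4.9
tool_pos: [0.5244, -0.0041, 0.2507]
tool_rot: [-3.141, -0.011, 1.748]
contact_force: [-1.5, 41.6, 6.1]
opening: 0.0007
grip_force: 20.3
```

View pics/s2.png

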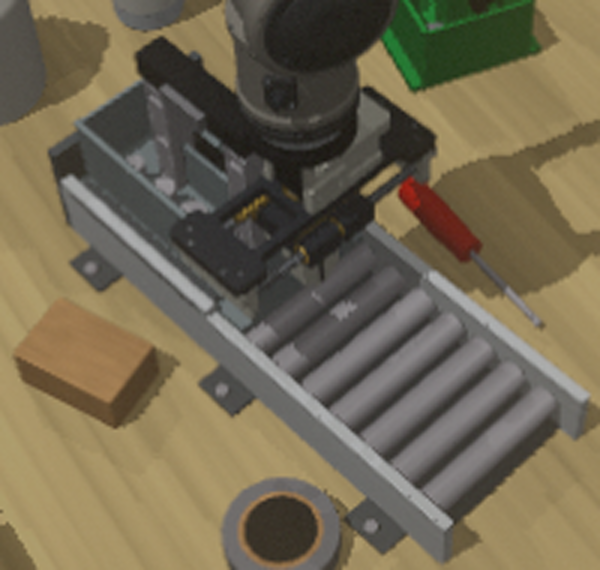

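The caddy is against the end plate at the upper left (70,170) and the force has jumped, so it is home. I back off, rise and measure the grip there.

```bash
python3 -m crank '[[-1,10,0,0,0],[-1,30,0,0,0],[-1,55,0,0,0],[-1,60,0,-20,0],[-1,60,0,-60,0],[-1,60,0,-100,0],[-1,60,0,-130,0],[0.5,60,0,-140,0],[1,60,0,-140,0],[1,60,0,-140,0]]'
python3 - <<'E'
from h import *
def box(q): 
    (c,s,a)=cv2.minAreaRect((q*1000).astype(np.float32));return np.round(c,1),np.round(s,1),round(a,2)
for n in('scene','top'):
    p,d,c=grab(n);P=cloud(c,d);x,y,z=P[...,0],P[...,1],P[...,2]
    r=(d>0)&(x>.44)&(x<.65)&(y>-.25)&(y<.01)
    k=r&(z>.172)&(z<.21)&(p.max(2)<75);print(n,k.sum(),np.median(z[k]),box(P[k][:,:2]))
    k=r&(z>.172)&(z<.21);print(n,k.sum(),box(P[k][:,:2]))
    k=r&(z>.105)&(z<.125);print('rim',k.sum(),box(P[k][:,:2]))
cv2.imwrite('pics/t2.png',cv2.resize(p[165:300,240:440,::-1],None,fx=4,fy=4,interpolation=cv2.INTER_CUBIC))
E
```

```text
time: 5.78
tool_pos: [0.5144, 0.0497, 0.3902]
tool_rot: [-3.141, 0.0, 1.749]
contact_force: [0.4, 0.9, -0.5]
opening: 0.0161
grip_force: 0.0
scene 552 0.19169546617985006 (array([ 550.9, -113.9]), array([ 36.6, 109.4]), 12.44)
scene 622 (array([ 550.9, -114.2]), array([ 36.6, 110. ]), 12.44)
rim 518 (array([ 547.3, -109.8]), array([106. , 203.4]), 10.32)
top 748 0.19343795120666418 (array([ 542.9, -109. ]), array([ 29.4, 120.2]), 9.62)
top 843 (array([ 546.4, -108.5]), array([ 36.5, 120.2]), 9.92)
rim 626 (array([ 543. , -109.4]), array([107.9, 200.6]), 10.55)
```

View pics/t2.png

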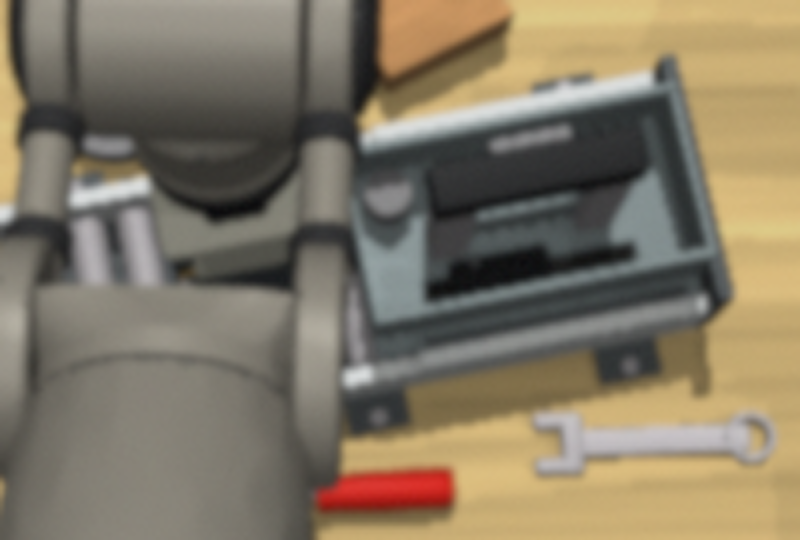

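The tray's right end sits against the plate at (700,240), the handle is down, and the button is at (530,138). The grip centre is (0.544, -0.109). I move over the bar with the fingers open.

```bash
python3 -m crank '[[1,0,0,-25,0],[1,-25,0,-25,0],[1,-55,0,-25,0],[1,-85,0,-25,0],[1,-115,1,-25,0],[1,-140,1,-25,0],[1,-155,1,-25,0],[1,-161,1,-25,0],[1,-161,1,-25,0],[1,-161,1,-25,0]]'; python3 -m crank '[[1,0,0,20,0],[1,0,0,40,0],[1,0,0,60,0],[1,0,0,73,0],[1,0,0,73,0],[1,0,0,73,0]]'
```

```text
time: 6.72
tool_pos: [0.5441, -0.1077, 0.415]
tool_rot: [-3.14, -0.001, 1.749]
contact_force: [-0.0, -0.1, 1.4]
opening: 0.0894
grip_force: 0.0
time: 7.22
tool_pos: [0.5441, -0.1071, 0.3426]
tool_rot: [-3.141, -0.001, 1.75]
contact_force: [-0.2, -0.2, 0.2]
opening: 0.0916
grip_force: 0.0
```

```bash
python3 -m crank '[[-1,0,0,0,0],[-1,0,0,0,0],[-1,0,0,0,0],[-1,0,0,0,0],[-1,0,0,0,0],[-1,0,0,0,0],[-1,0,0,0,0],[-1,0,0,0,0],[-1,0,0,0,0],[-1,0,0,0,0]]' 35
```

```text
time: 8.05
tool_pos: [0.5444, -0.1084, 0.3428]
tool_rot: [3.141, 0.0, 1.749]
contact_force: [-4.0, -0.3, 2.9]
opening: 0.0295
grip_force: 7.3
```

```bash
python3 -m crank '[[-1,0,0,0,0],[-1,0,0,0,0],[-1,0,0,0,0],[-1,0,0,0,0],[-1,0,0,0,0],[-1,0,0,0,0]]'
```

```text
time: 8.55
tool_pos: [0.5439, -0.1085, 0.3428]
tool_rot: [-3.141, -0.0, 1.749]
contact_force: [-4.8, -0.7, 4.4]
opening: 0.028
grip_force: 35.0
```

The button is fully squeezed: opening 28 mm at 35 N. Now I lift straight up.

```bash
python3 -m crank '[[-1,0,0,-3,0],[-1,0,0,-8,0],[-1,0,0,-14,0],[-1,0,0,-20,0],[-1,0,0,-26,0],[-1,0,0,-32,0],[-1,0,0,-38,0],[-1,0,0,-44,0],[-1,0,0,-50,0],[-1,0,0,-56,0],[-1,0,0,-62,0],[-1,0,0,-68,0]]'; python3 -m crank '[[-1,0,0,-4,0],[-1,0,0,-8,0],[-1,0,0,-12,0],[-1,0,0,-15,0],[-1,0,0,-17,0],[-1,0,0,-19,0]]'
```

```text
time: 9.55
tool_pos: [0.5442, -0.1083, 0.4113]
tool_rot: [3.141, -0.0, 1.749]
contact_force: [-3.3, -1.7, -1.7]
opening: 0.0278
grip_force: 35.0
time: 10.05
tool_pos: [0.5442, -0.1084, 0.4298]
tool_rot: [3.142, -0.0, 1.749]
contact_force: [-1.9, -1.0, -1.7]
opening: 0.0277
grip_force: 35.0
```

Force is still low and the tool has risen 87 mm. I go up in 1 mm steps to the hard stop.

```bash
python3 -m crank '[[-1,0,0,-1,0],[-1,0,0,-2,0],[-1,0,0,-3,0],[-1,0,0,-3,0]]'; python3 -m crank '[[-1,0,0,-1,0],[-1,0,0,-1,0],[-1,0,0,-1,0]]'
python3 - <<'E'
from h import *
p,d,c=grab('scene');cv2.imwrite('pics/s3.png',cv2.resize(p[150:350,190:400,::-1],None,fx=3,fy=3,interpolation=cv2.INTER_CUBIC))
print(telemetry.observe()['contact_force'])
E
```

```text
time: 10.38
tool_pos: [0.5442, -0.1084, 0.4328]
tool_rot: [3.141, -0.0, 1.749]
contact_force: [-3.1, -0.1, -1.6]
opening: 0.0277
grip_force: 35.0
time: 10.63
tool_pos: [0.5444, -0.1083, 0.4329]
tool_rot: [-3.141, -0.001, 1.749]
contact_force: [0.7, 0.4, -8.4]
opening: 0.0279
grip_force: 35.0
[ 0.60743246 -0.21003131 -9.58606778]
```

View pics/s3.png

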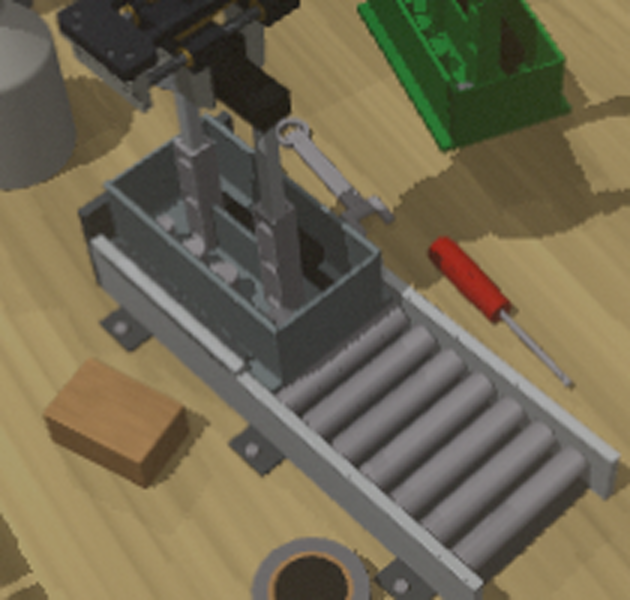

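The handle is fully extended at the second stop, with both inner tubes out at (195,110) and (270,170). The caddy is home in the bay, and the wrench and screwdriver have not moved. I ease the upward pull a little so it doesn't unweight the caddy.

```bash
python3 -m crank '[[-1,0,0,0.5,0],[-1,0,0,0.5,0],[-1,0,0,0.5,0],[-1,0,0,0.5,0]]'
python3 - <<'E'
from h import *
p,d,c=grab('scene');P=cloud(c,d);x,y,z=P[...,0],P[...,1],P[...,2]
r=(d>0)&(x>.44)&(x<.65)&(y>-.25)&(y<.01)
k=r&(z>.105)&(z<.125);(a,b,e)=cv2.minAreaRect((P[k][:,:2]*1000).astype(np.float32));print(a,b,e,np.median(z[k]))
s=telemetry.observe();print(s['contact_force'],s['tool_pos'],s['grip_force'],s['opening'])
E
```

```text
time: 11.02
tool_pos: [0.5442, -0.1084, 0.433]
tool_rot: [-3.141, -0.0, 1.749]
contact_force: [-0.3, -0.4, -8.7]
opening: 0.028
grip_force: 35.0
(546.3885498046875, -108.6447982788086) (109.68376922607422, 206.307373046875) 10.153815269470215 0.11300685797851465
[ 0.13594856 -0.11829847 -8.43056604] [ 0.54419848 -0.1084232   0.43296143] 34.99816820025444 0.027994631192510933
```

Force didn't drop, so the caddy may be hanging a fraction of a millimetre. I lower slightly more.

```bash
for i in 1 2; do python3 -m crank '[[-1,0,0,0.3,0],[-1,0,0,0.3,0],[-1,0,0,0.3,0]]'; done
```

```text
time: 11.32
tool_pos: [0.5442, -0.1084, 0.4329]
tool_rot: [-3.142, -0.0, 1.749]
contact_force: [-0.9, 0.5, -8.5]
opening: 0.0279
grip_force: 35.0
time: 11.57
tool_pos: [0.5441, -0.1084, 0.4329]
tool_rot: [3.141, 0.0, 1.749]
contact_force: [-1.0, 1.3, -5.9]
opening: 0.0276
grip_force: 35.0
```

```bash
python3 -m crank '[[-1,0,0,0,0],[-1,0,0,0,0],[-1,0,0,0,0]]'; python3 -c "
from cell import ticket;print(ticket.hand_in())"
```

```text
time: 11.82
tool_pos: [0.5442, -0.1084, 0.4329]
tool_rot: [3.141, 0.0, 1.749]
contact_force: [-0.7, 0.3, -4.3]
opening: 0.0277
grip_force: 35.0
the job is handed in; nothing more can be done
None
```

I pushed the grey caddy home against the end plate and pulled its handle up to the second stop with the button squeezed, then handed the job in at 11.8 s still holding it there at 35 N; no verdict came back.

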